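# Fetch the nozzle bottle from the revolving supply caddy

### The arm

A 7-joint arm with a two-finger parallel gripper is mounted at the origin on the work surface. World frame = base frame: x ahead of the robot, y to its left, z up, the work surface at z = 0. Lengths are in m, angles in rad, forces in N, time in s.
With the tool pointing down it reaches from about 0.4 to 0.925 m from the base axis. Payload 4.1 kg.
Tool frame: the origin (TCP) lies at the very end of the fingers, on their centre line; the grasp point (between the pads) lies r.grip_point_offset behind it (r.grip_point_offset is the distance from the TCP to the grasp point, in m); x points along the fingers, y is the direction in which the jaws open and shut, and the axes are right-handed (so a half turn about x gives the same grasp; the last joint's range is limited). The gripper opens to 85 mm and grips with 20 to 120 N. Pads are 22 mm wide; open, the fingers measure 114 mm over their backs; the gripper's body (76 mm by 85 mm) begins 54 mm behind the grasp point. The pads swing forward as they close: fully open they stand 13 mm farther back than shut.
Start: joints at [1.235, 0.398, 0.045, 1.537, -0.019, 1.207, -0.051], TCP at [0.153, -0.632, 0.231] pointing down, gripper open.
Joint ranges: [-2.82, 2.82], [-0.49, 2.23], [-1.37, 1.46], [0, 2.46], [-1.36, 4.5], [0.23, 2], [-2.94, 2.94]. Speed limits (rad/s): [2.57, 2.57, 3.14, 3.14, 3.14, 3.14, 3.14].

### API

Orientations are given as a rotation vector (axis times angle).
In Python, from plant import r gives the robot as it stands.
- The arm moves only by the tool jog_arm, never from a script. Its argument "deltas" is a list that holds one entry, the list of rows, each a list of 5 numbers: the opening, from 0 (shut) to 1 (fully open), then the shift along the tool's x, y, z in mm, then the turn about the tool's x in rad. A call has 1 to 12 rows; each row shifts and turns the pose as measured when the row begins, along the tool's axes as they then stand; what a row does not reach is not made up. A row lasts 1/8 s, in which the tool goes at most 62.5 mm and 10.7 degrees, less where a joint would pass 70% of its speed; a pose out of reach is approached as far as the arm can. A call is refused whole if a number of a shift passes 62.5 or a number of a turn 0.188, either way. A call with a gripper value outside its range is refused whole. The fingers move at their own pace and stop on an object; "grip_force" is the grip in N (left out, the last holds). Time passes only in rows, so rows that do not move let the fingers close. It gives the time, the measured TCP pose, the force and the opening at its end, in the units of the state.
- r.state(): the state, without advancing time (a new reading comes with each control period).
- r.snapshot(name): name is "scene" or "top" or "wrist"; returns (picture, depth): 384x512x3 uint8, red, green, blue; 384x512 float32, m along the optical axis (not along the pixel's ray), 0 where there is no reading.
- r.get_calibration(name): a dict with "vfov" (degrees; the focal length in pixels is half the picture's height over the tangent of half this angle, whatever the lens; pixels are square), "cx", "cy" (the principal point, pixels), "k1" (the pictures are not rectified: a ray, as slopes to the right and down, at radius r is drawn at 1 + k1 r^2 times it, then the intrinsics apply), "pose" (4x4, takes a point from camera to world coordinates). Camera axes: x right, y up, looking along -z (the intrinsics and any distortion apply to the point x, -y, -z); pixel columns grow to the right and rows downward; lengths in m; the calibration is good to about 2 mm. A picture is of the moment at which its call begins: read the wrist's pose just before it. get_calibration takes no time and is no camera call; for the wrist camera it gives the pose at the moment of the call.
- r.sign_off(): hands the job in, once; it reports no verdict.
Trained networks look in the newest picture that a camera, given by its name, has taken for a name from the list of things; names that differ only in an ending like _2 or _b are one class to them, and where a whole thing is asked for, a point or a joint stands for the part that bears it (a point fixed in the world has none). Each returns a list of dicts, best first, with "score" (0 to 1); they miss things now and then, are a little off and sometimes report something else, mostly with a low value. They report only what shows in the picture. A call takes as long as a camera call. They do not tell look-alikes from the thing itself.
- r.recognise(camera, query): "position" ([column, row] in pixels, amid what is visible of it).
The state is a dict: "time_s": time; "q": joint angles; "qvel": joint speeds; "effort": joint torques, N m; "tool_pos": TCP position; "orientation": TCP orientation; "force": force on the tool from outside, world axes, zero at the start; "ft_torque": the same for the moment, N m; "finger_gap": finger opening in m.
Only numpy, scipy, OpenCV 4.12 (cv2) and the standard library are available. Lean on these libraries where they do the work, as an engineer would, in place of code of your own. Each camera call takes 0.05 s, during which the arm holds its last target.

### The job

Turn the revolving caddy until the bottle with the pointed nozzle, still standing in its cup, is stopped in the middle of the gap in the tray's rail, on the robot's side. Then lift that bottle out and leave it standing upright in the middle of the round cork coaster.

Things in the scene. Friction and masses are not known exactly. Their poses are not given: they have to be found in the camera images.
- bottle: White squeeze bottle: round, 46 mm diameter, straight wall to 70 mm, then shoulder and slim pointed nozzle, 105 mm tall, about 100 g. Origin: centre of its underside; z up. Stands loosely in a wooden cup (inside 50 mm diameter, outside 58 mm, rim 28 mm high) on the caddy, 40 to 80 degrees left or right of the gap. Its lookalike on the other side has the same body but a broad flat cap.
- tray: Fixed round dark wood tray of the caddy, 384 mm across. Origin: centre of its underside, on the turning axis. Its rail, 36 mm high, has an 80 degree gap centred on the tray's own -x, roughly towards the robot. On it turns a pale wooden disc, top 22 mm above the work surface, with six cups 125 mm from the axis, 60 degrees apart. Cup contents stand up to 130 mm above the work surface.
- knob (a point): Middle of the wooden bar on the caddy's central post, 172 mm above the work surface on the turning axis; turning it turns the disc and cups. Bar 60 mm long (along this point's x), 16 mm thick (y), 36 mm high (154 to 190 mm above the work surface); post 24 mm thick. Light friction (under 0.3 N m), turns either way up to half a turn, stays where it is left.
- coaster: Round cork coaster, 100 mm diameter, 6 mm thick, fixed on the table to the robot's right of the caddy. Origin: centre of its underside. A square white tile of similar size lies nearby and is not the place.
Things that resemble listed ones, but are neither listed nor needed, are in the scene too. What is shaped like the bottle but green or purple is not meant. Of the things like the coaster, leave any that is purple; of the rest the larger one is meant.

How it is judged:
On the way:
1. the caddy is turned so that the nozzle bottle, standing in its cup, is stopped at the middle of the rail's gap (within 22 mm, about 10 degrees, to either side) (x of bottle in the frame of tray between -0.155 and -0.095 m and y of bottle in the frame of tray between -0.022 and 0.022 m and z of bottle in the frame of tray below 0.028 m and angle between bottle's own z axis and vertical below 0.3 rad and linear speed of bottle below 0.01 m/s and angle between the x axis of knob and the x axis of tray, either way round above 0.6 rad), for 0.2 s.
At the end, for the whole second after the job is handed in: The nozzle bottle stands upright (within 8 degrees) and still on the cork coaster, its centre within 20 mm of the coaster's centre (horizontal distance between bottle and coaster below 0.02 m and z of bottle in the frame of coaster between 0.003 and 0.01 m and angle between bottle's own z axis and vertical below 0.15 rad and linear speed of bottle below 0.02 m/s); the robot touches nothing.
It fails at once if the nozzle bottle is tipped over (more than 45 degrees) (angle between bottle's own z axis and vertical above 0.785 rad).
It also fails if it takes over 58 s, if anything falls off the work surface, if the arm or the gripper's body presses on something with over 40 N, if the wrist force passes 120 N, or if a joint passes its speed limit or range.

## Working session

There is one attempt and no reset: what is moved stays moved. The work goes in short steps, Python scripts to look and compute and a tool call to move; the robot and the scene stay as the last step left them, time stands still between calls to the robot, and variables do not carry over. Pictures are saved under pics/ and viewed, and the job is handed in when it is done.

Besides the shell and the picture viewer there is one more tool, called after "Call:" by a JSON object that holds its "api" and its "payload". jog_arm: Moves the arm, as the interface text tells. Its arguments: {"type":"object","properties":{"deltas":{"type":"array"},"grip_force":{"type":"number"}},"required":["deltas"]}

```bash
ls; mkdir -p pics; cat > h.py <<'E'
import numpy as np, cv2
from plant import r
from scipy.spatial.transform import Rotation as R
def cam(n):
    c=r.get_calibration(n); f=192/np.tan(np.radians(c['vfov'])/2)
    return c,f
def unproj(c,f,u,v,d):
    # u,v,d arrays
    K=np.array([[f,0,c['cx']],[0,f,c['cy']],[0,0,1.]])
    p=cv2.undistortPoints(np.stack([u,v],-1).reshape(-1,1,2).astype(np.float64),K,np.array([c['k1'],0,0,0.]))[:,0]
    P=np.stack([p[:,0],-p[:,1],-np.ones(len(p))],1)*np.asarray(d,float).reshape(-1,1)
    T=np.array(c['pose']); return P@T[:3,:3].T+T[:3,3]
def onz(c,f,u,v,z):
    P=unproj(c,f,np.array([u]),np.array([v]),[1.])[0]; o=np.array(c['pose'])[:3,3]
    return o+(P-o)*(z-o[2])/(P[2]-o[2])
def proj(c,f,P):
    T=np.array(c['pose']); p=(np.atleast_2d(P)-T[:3,3])@T[:3,:3]
    x=p[:,0]/-p[:,2]; y=-p[:,1]/-p[:,2]; k=1+c['k1']*(x*x+y*y)
    return np.stack([c['cx']+f*x*k,c['cy']+f*y*k],1)
def snap(n,tag):
    c,f=cam(n); im,d=r.snapshot(n)
    cv2.imwrite(f'pics/{tag}.png',im[:,:,::-1]); np.savez(f'pics/{tag}.npz',d=d,im=im,pose=c['pose'])
    return c,f,im,d
E
python3 - <<'E'
from h import *
for n in ['top','scene']:
    c,f,im,d=snap(n,n+'0'); print(n,{k:c[k] for k in c})
    for q in ['bottle','tray','knob','coaster']:
        for o in r.recognise(n,q):
            u,v=o['position']; dd=d[int(round(v)),int(round(u))]
            print(q,round(o['score'],2),np.round([u,v]),unproj(c,f,np.array([u]),np.array([v]),[dd])[0].round(3))
s=r.state();print(s, r.grip_point_offset)
E
```

```text
pics
top {'vfov': 54.57341977818251, 'cx': 258.4132591830959, 'cy': 186.0551787972783, 'k1': 0.03273222376746324, 'pose': array([[ 0.00528645,  0.99192912, -0.12668336,  0.35199394],
       [-0.99996212,  0.00436772, -0.00752882, -0.06764542],
       [-0.00691474,  0.12671837,  0.99191463,  1.47274751],
       [ 0.        ,  0.        ,  0.        ,  1.        ]])}
bottle 0.66 [146. 179.] [0.552 0.362 0.095]
bottle 0.63 [195. 174.] [0.57  0.176 0.12 ]
bottle 0.57 [154. 137.] [0.725 0.351 0.053]
tray 0.77 [204. 134.] [0.744 0.162 0.027]
knob 0.95 [225. 164.] [0.595 0.061 0.177]
coaster 0.96 [314. 259.] [ 0.256 -0.273  0.008]
coaster 0.8 [333. 222.] [ 0.399 -0.35  -0.001]
coaster 0.76 [371. 244.] [ 0.313 -0.495 -0.001]
scene {'vfov': 53.78240986999735, 'cx': 255.57850241844673, 'cy': 192.84091617830848, 'k1': 0.015528762738409915, 'pose': array([[-0.7800735 , -0.48587978,  0.39421589,  1.05167863],
       [ 0.62552117, -0.59106358,  0.50928097,  0.61721559],
       [-0.01444267,  0.64386697,  0.76500113,  1.14929342],
       [ 0.        ,  0.        ,  0.        ,  1.        ]])}
bottl
[... 367 characters left out ...]
 132.] [ 0.308 -0.487  0.009]
{'time_s': 0.5, 'q': array([ 1.23500016,  0.39840069,  0.04504112,  1.53666669, -0.0187187 ,
        1.2068992 , -0.05071297]), 'qvel': array([ 0.0001005 , -0.00068007, -0.00065809,  0.00038992,  0.00185371,
        0.00024766, -0.00247131]), 'effort': array([-6.58327008e-04, -4.74566424e+01,  1.36144772e+00, -2.54264098e+01,
        1.15405177e-02,  1.98916598e-03, -2.77731613e-05]), 'tool_pos': array([ 0.15255071, -0.63184416,  0.23131534]), 'orientation': array([ 2.09573695,  0.24936251, -2.09566895]), 'force': array([-0.16125458,  0.07986498, -0.42440096]), 'ft_torque': array([ 0.03558203,  0.0180444 , -0.01669507]), 'finger_gap': 0.08522835038477089} 0.0187
```

```bash
python3 - <<'E'
import cv2
a=cv2.imread('pics/top0.png')[80:330,110:430]; cv2.imwrite('pics/top0c.png',cv2.resize(a,None,fx=2.4,fy=2.4,interpolation=cv2.INTER_CUBIC))
a=cv2.imread('pics/scene0.png')[100:384,130:450]; cv2.imwrite('pics/scene0c.png',cv2.resize(a,None,fx=2.1,fy=2.1,interpolation=cv2.INTER_CUBIC))
E
```

```text
(no output)
```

View pics/top0c.png

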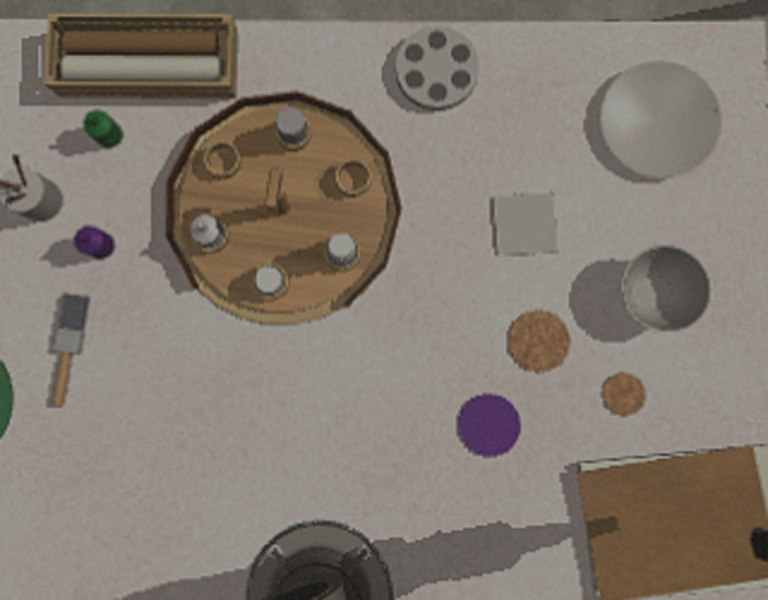

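View pics/scene0c.png

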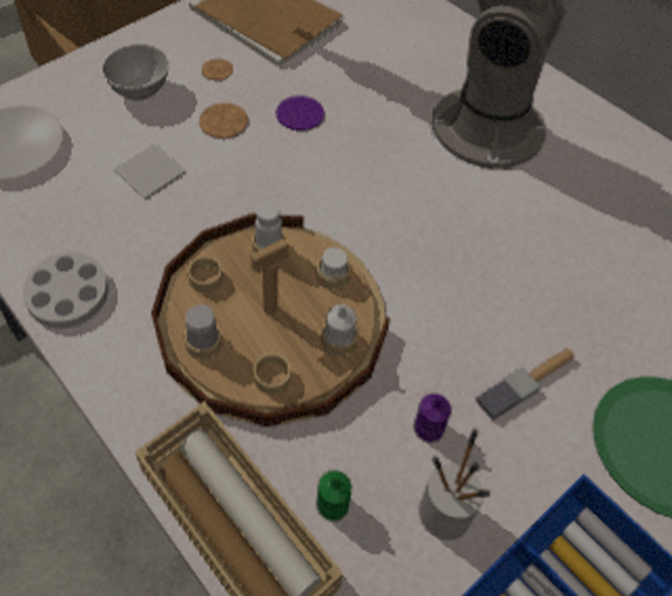

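The nozzle bottle is at about (207,232) in the top crop, on the caddy's left. The gap is at the bottom, towards the robot, and the larger cork coaster is at (538,341). Next I'll fit the axis, gap, knob and bottle from depth.

```bash
cat >> h.py <<'E'
def cloud(tag,n):
    z=np.load(f'pics/{tag}.npz'); c,f=cam(n); c=dict(c); c['pose']=z['pose']
    d=z['d']; v,u=np.mgrid[0:384,0:512]; P=unproj(c,f,u.ravel(),v.ravel(),d.ravel()); m=d.ravel()>0
    return P[m], z['im'].reshape(-1,3)[m]
def ortho(P,C,x0,x1,y0,y1,s):
    o=np.argsort(P[:,2]); P=P[o];C=C[o]
    H=int((x1-x0)/s);W=int((y1-y0)/s); I=np.zeros((H,W,3),np.uint8)
    i=((x1-P[:,0])/s).astype(int); j=((y1-P[:,1])/s).astype(int)
    m=(i>=0)&(i<H)&(j>=0)&(j<W); I[i[m],j[m]]=C[m][:,::-1]; return I
def circ(P,n=6):
    from scipy.optimize import least_squares
    q=least_squares(lambda p:np.hypot(P[:,0]-p[0],P[:,1]-p[1])-p[2],[*P[:,:2].mean(0),.1],loss='soft_l1',f_scale=.003).x
    return q
E
python3 - <<'E'
from h import *
for n in ['top','scene']:
    P,C=cloud(n+'0',n)
    tab=P[(abs(P[:,2])<.02)&(P[:,0]>.2)&(P[:,0]<.4)&(abs(P[:,1])<.2)]; print(n,'table z',np.median(tab[:,2]),tab[:,2].std())
    near=np.hypot(P[:,0]-.62,P[:,1]-.07)<.26
    k=(P[:,2]>.16)&near; print('knob n',k.sum(),P[k].mean(0).round(4))
    Q=P[k][:,:2]; w,V=np.linalg.eigh(np.cov(Q.T)); print('axis deg',np.degrees(np.arctan2(V[1,1],V[0,1])),'ext',np.sqrt(w*12), 'zmax',P[k][:,2].max())
    rr=np.hypot(P[:,0]-.62,P[:,1]-.07)
    # things between .06 and .15
    b=(P[:,2]>.075)&(P[:,2]<.15)&near
    from scipy.ndimage import label
    I=ortho(P[near],C[near],.4,.85,-.18,.3,.0015 if n=='scene' else .0022); cv2.imwrite(f'pics/o_{n}.png',cv2.resize(I,(640,600),interpolation=cv2.INTER_NEAREST))
    H=P.copy(); hc=cv2.applyColorMap(np.clip(P[:,2]/.13*255,0,255).astype(np.uint8),cv2.COLORMAP_JET)[:,0][:,::-1]
    I=ortho(P[near],hc[near],.4,.85,-.18,.3,.0022); cv2.imwrite(f'pics/h_{n}.png',cv2.resize(I,(640,600),interpolation=cv2.INTER_NEAREST))
a=np.hstack([cv2.imread(f'pics/{x}.png')[::1] for x in ['h_top','h_scene']]);cv2.imwrite('pics/hh.png',cv2.resize(a,(800,375)))
E
```

```text
top table z -0.0004371183865490291 0.0032232970510430495
knob n 93 [0.6131 0.065  0.1856]
axis deg 172.5992025900668 ext [0.01760126 0.06229001] zmax 0.19569193347137626
scene table z 0.0019111798663029589 0.002546217177918347
knob n 168 [0.6198 0.0676 0.1822]
axis deg 171.8245581094721 ext [0.0166281  0.06102609] zmax 0.1945726899011092
```

View pics/h_top.png

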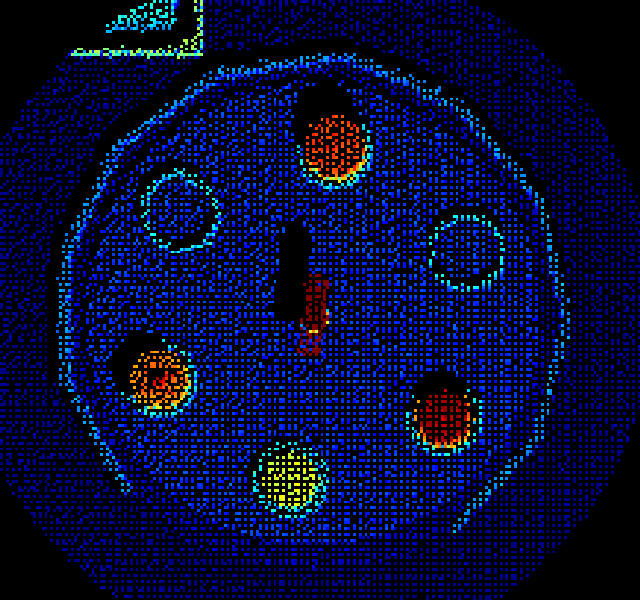

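View pics/o_top.png

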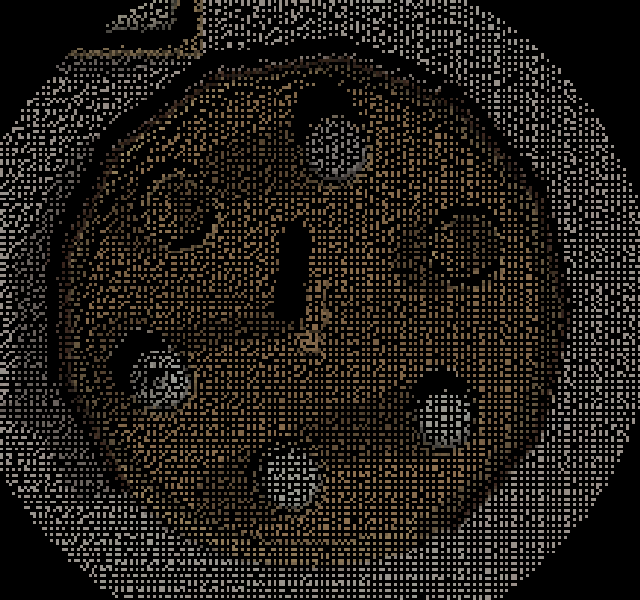

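View pics/h_scene.png

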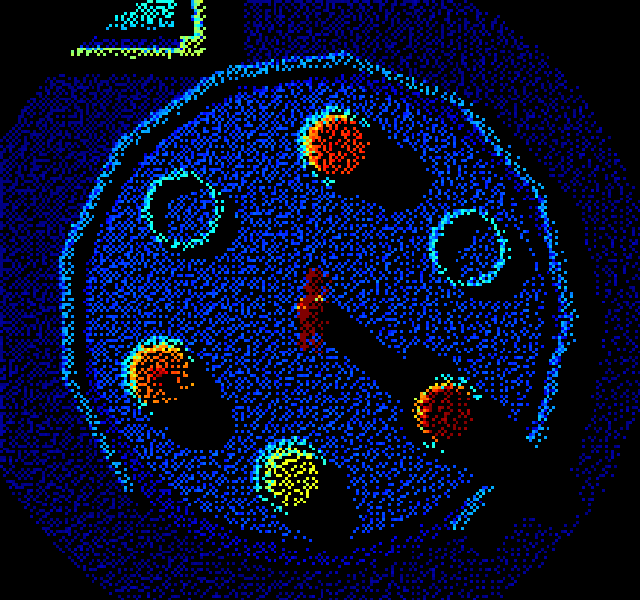

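```bash
python3 - <<'E'
from h import *
A=np.array([.6153,.0656])
for n in ['top','scene']:
    c,f=cam(n); P,C=cloud(n+'0',n)
    rr=np.hypot(P[:,0]-A[0],P[:,1]-A[1]); th=np.degrees(np.arctan2(P[:,1]-A[1],P[:,0]-A[0]))%360
    m=(rr>.172)&(rr<.21)&(P[:,2]>.027)&(P[:,2]<.045)
    t=np.sort(th[m]); g=np.diff(t); i=g.argmax(); print(n,'gap',t[i],t[i+1],(t[i]+t[i+1])/2,'rail circ',circ(P[m]).round(4))
    m=(abs(rr-.125)<.035)&(P[:,2]>.045)&(P[:,2]<.056)
    for a0 in range(6):
        a=173.8+60*a0; mm=m&(abs((th-a+180)%360-180)<18)
        print(a0,mm.sum(),circ(P[mm]).round(4)) if mm.sum()>10 else None
    # coaster by colour
    C_=C.astype(int); 
    im=np.load(f'pics/{n}0.npz')['im']; hsv=cv2.cvtColor(im,cv2.COLOR_RGB2HSV)
    M=((hsv[...,0]>5)&(hsv[...,0]<20)&(hsv[...,1]>90)).astype(np.uint8)
    k,l,st,ce=cv2.connectedComponentsWithStats(M)
    for j in range(1,k):
        if 150<st[j,4]<3000:
            cnt=cv2.findContours((l==j).astype(np.uint8),cv2.RETR_EXTERNAL,cv2.CHAIN_APPROX_NONE)[0][0][:,0]
            W=np.array([onz(c,f,*p,.006) for p in cnt.astype(float)]); print('cork?',ce[j].round(1),circ(W).round(4))
s=r.state(); print(R.from_rotvec(s['orientation']).as_matrix().round(3))
E
```

```text
top gap 133.50792843452837 213.1937432609991 173.35083584776373 rail circ [0.6162 0.0661 0.1878]
0 59 [0.4915 0.0836 0.0258]
1 34 [ 0.539  -0.0322  0.027 ]
2 43 [ 0.6616 -0.0493  0.0266]
3 30 [0.7391 0.0501 0.0271]
4 45 [0.6917 0.1652 0.0277]
5 35 [0.568  0.1823 0.0268]
cork? [169.8  99.4] [0.9021 0.2913 0.1221]
cork? [334.1 221.7] [ 0.4003 -0.3535  0.0468]
cork? [369.5 243.8] [ 0.3156 -0.4882  0.0313]
cork? [449.4 321.7] [ 0.0318 -0.7734  0.0289]
scene gap 134.10443076348187 213.29782995523425 173.70113035935805 rail circ [0.6172 0.0651 0.1876]
0 74 [0.492  0.0786 0.0254]
1 24 [ 0.5392 -0.0371  0.0263]
2 69 [ 0.6647 -0.0504  0.0265]
3 66 [0.7402 0.0462 0.027 ]
4 85 [0.6938 0.1635 0.0267]
5 70 [0.5688 0.1787 0.0262]
cork? [257.7 105.7] [ 0.1041 -0.578   0.1395]
cork? [235.9 157.2] [ 0.4022 -0.3543  0.0468]
[[ 0.     0.235 -0.972]
 [-0.    -0.972 -0.235]
 [-1.     0.    -0.   ]]
```

Call:
{"api": "jog_arm", "payload": {"deltas": [[[1,-5,-40,-43,0],[1,0,-40,-43,0],[1,0,-40,-43,0],[1,0,-40,-43,0],[1,0,-40,-43,0],[1,0,-40,-43,0],[1,0,-40,-43,0],[1,0,-40,-43,0],[1,0,-40,-43,0],[1,0,-40,-43,0],[1,0,-40,-43,0],[1,0,-40,-43,0]]]}}

```text
time_s: 2.0
tool_pos: [0.5539, -0.0344, 0.2375]
orientation: [2.105, 0.225, -2.091]
force: [1.6, -0.6, 0.2]
finger_gap: 0.0853
```

```bash
cat >> h.py <<'E'
def st(tgt=None,yaw=None):
    s=r.state(); M=R.from_rotvec(s['orientation']).as_matrix()
    print('t',round(s['time_s'],2),'pos',s['tool_pos'].round(4),'yaw_y',np.degrees(np.arctan2(M[1,1],M[0,1])).round(2),'tilt',np.degrees(np.arccos(-M[2,0])).round(2),'F',s['force'].round(1),'gap',round(s['finger_gap'],4),'q',s['q'].round(2))
    if tgt is not None: print('delta tool mm',(M.T@(np.array(tgt)-s['tool_pos'])*1000).round(1))
    if yaw is not None: print('turn',np.radians(-((yaw-np.degrees(np.arctan2(M[1,1],M[0,1]))+180)%360-180)).round(3))
    return s,M
E
python3 -c "
from h import *
st([.6157,.065,.23],-97.7)"
```

```text
t 2.0 pos [ 0.5539 -0.0344  0.2375] yaw_y -77.18 tilt 0.72 F [ 1.6 -0.6  0.2] gap 0.0853 q [ 0.36  0.24 -0.45  1.75  0.12  1.16 -1.48]
delta tool mm [  7.  -83.3 -82.3]
turn 0.358
```

Call:
{"api": "jog_arm", "payload": {"deltas": [[[1,0,-40,-40,0],[1,0,-40,-40,0],[1,0,0,0,0.18],[1,0,0,0,0.178],[1,0,0,0,0],[1,0,0,0,0]]]}}

```text
time_s: 2.75
tool_pos: [0.6177, 0.0716, 0.2369]
orientation: [-2.166, 0.149, 2.145]
force: [-0.4, 0.3, -0.1]
finger_gap: 0.0853
```

```bash
python3 -c "
from h import *
st([.6157,.065,.162],-97.7)
c,f,im,d=snap('wrist','w1')
P,C=cloud('w1','wrist'); k=(P[:,2]>.17)&(P[:,2]<.2)&(np.hypot(P[:,0]-.616,P[:,1]-.065)<.06)
print(k.sum()); Q=P[k]
rc=cv2.minAreaRect(Q[:,:2].astype(np.float32)*1000); print(rc, np.median(Q[:,2])); print(Q[:,:2].mean(0))
st([.6157,.065,.162],-97.7)
"
```

```text
t 2.75 pos [0.6177 0.0716 0.2369] yaw_y -97.57 tilt 0.65 F [-0.4  0.3 -0.1] gap 0.0853 q [ 0.14  0.36 -0.42  1.6   0.17  1.21 -2.02]
delta tool mm [75.   6.4  1.8]
turn 0.002
2422
((619.4849243164062, 63.99399185180664), (15.992260932922363, 58.91097640991211), 82.33186340332031) 0.19089536309895852
[0.62235979 0.06387761]
t 2.8 pos [0.6176 0.0716 0.237 ] yaw_y -97.6 tilt 0.64 F [-0.6 -0.   0.8] gap 0.0854 q [ 0.14  0.36 -0.42  1.6   0.17  1.21 -2.03]
delta tool mm [75.   6.4  1.8]
turn 0.002
```

View pics/w1.png

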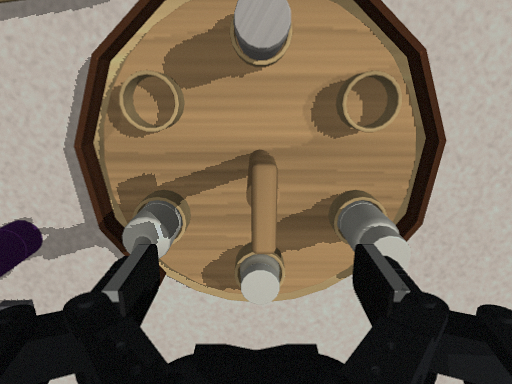

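The wrist picture shows the bar from (262,150) to (262,255), lined up between the fingers. The nozzle bottle is at (152,235) and the flat-cap one at (375,240). I'll descend onto the bar.

Call:
{"api": "jog_arm", "payload": {"deltas": [[[0.6,25,7,1,0],[0.5,25,0,0,0],[0.5,20,0,0,0],[0.5,4,0,0,0],[0.5,0,0,0,0]]]}}

```text
time_s: 3.42
tool_pos: [0.6175, 0.0619, 0.163]
orientation: [-2.172, 0.145, 2.142]
force: [0.4, 0.8, -0.2]
finger_gap: 0.0426
```

```bash
python3 -c "
from h import *
st([.617,.0645,.163],-97.7)"
```

```text
t 3.42 pos [0.6175 0.0619 0.163 ] yaw_y -97.4 tilt 0.83 F [ 0.4  0.8 -0.2] gap 0.0426 q [ 0.14  0.42 -0.41  1.69  0.2   1.06 -2.03]
delta tool mm [-0.  -2.5  0.8]
turn 0.005
```

Call:
{"api": "jog_arm", "payload": {"deltas": [[[0,0,-2,1,0],[0,0,0,0,0],[0,0,0,0,0],[0,0,0,0,0]]], "grip_force": 40}}

```text
time_s: 3.92
tool_pos: [0.6176, 0.0662, 0.1645]
orientation: [-2.175, 0.14, 2.139]
force: [0.8, 0.8, -2.8]
finger_gap: 0.0157
```

```bash
python3 -c "
from h import *
st([.617,.0645,.163],-97.7+61.2)"
```

```text
t 3.92 pos [0.6176 0.0662 0.1645] yaw_y -97.28 tilt 0.95 F [ 0.8  0.8 -2.8] gap 0.0157 q [ 0.14  0.42 -0.41  1.69  0.2   1.06 -2.04]
delta tool mm [1.5 1.8 0.4]
turn -1.061
```

Call:
{"api": "jog_arm", "payload": {"deltas": [[[0,0,0,0,-0.06],[0,0,0,0,-0.09],[0,0,0,0,-0.09],[0,0,0,0,-0.09],[0,0,0,0,-0.09],[0,0,0,0,-0.09]]]}}

```text
time_s: 4.68
tool_pos: [0.6176, 0.0657, 0.1645]
orientation: [2.018, 0.396, -1.987]
force: [0.7, 0.5, -2.2]
finger_gap: 0.0154
```

```bash
python3 -c "
from h import *
st([.6176,.0662,.1645],-97.7+61.2)"
```

```text
t 4.67 pos [0.6176 0.0657 0.1645] yaw_y -67.38 tilt 0.9 F [ 0.7  0.5 -2.2] gap 0.0154 q [ 0.22  0.43 -0.52  1.69  0.25  1.07 -1.55]
delta tool mm [-0.  -0.5 -0.2]
turn -0.539
```

Call:
{"api": "jog_arm", "payload": {"deltas": [[[0,0,0,0,-0.09],[0,0,0,0,-0.09],[0,0,0,0,-0.09],[0,0,0,0,-0.09],[0,0,0,0,-0.09],[0,0,0,0,-0.06],[0,0,0,0,-0.02],[0,0,0,0,0],[0,0,0,0,0],[0,0,0,0,0]]]}}

```text
time_s: 5.92
tool_pos: [0.618, 0.0653, 0.1645]
orientation: [1.676, 0.833, -1.648]
force: [0.7, 0.5, -2.4]
finger_gap: 0.0149
```

```bash
python3 -c "
from h import *
st([.6176,.0662,.1645],-97.7+61.2)
snap('top','t2'); snap('scene','s2')
a=cv2.imread('pics/s2.png')[150:350,180:350]; cv2.imwrite('pics/s2c.png',cv2.resize(a,None,fx=3,fy=3))
for n,t in [('top','t2'),('scene','s2')]:
    P,C=cloud(t,n); A=[.616,.065]
    rr=np.hypot(P[:,0]-A[0],P[:,1]-A[1]); th=np.degrees(np.arctan2(P[:,1]-A[1],P[:,0]-A[0]))%360
    m=(abs(rr-.125)<.035)&(P[:,2]>.045)&(P[:,2]<.056)
    for a in range(0,360,60):
        mm=m&(abs((th-a-173.5+180)%360-180)<20)
        if mm.sum()>25:
            q=circ(P[mm]); print(n,mm.sum(),q.round(4),np.degrees(np.arctan2(q[1]-A[1],q[0]-A[0]))%360)
"
```

```text
t 5.92 pos [0.618  0.0653 0.1645] yaw_y -36.64 tilt 0.86 F [ 0.7  0.5 -2.4] gap 0.0149 q [ 0.3   0.45 -0.63  1.68  0.3   1.09 -1.06]
delta tool mm [ 0.  -0.9 -0.5]
turn -0.003
top 30 [ 0.5403 -0.0337  0.0259] 232.50752973737139
top 32 [ 0.6641 -0.0485  0.0264] 292.98465250247204
top 44 [0.5647 0.1802 0.027 ] 114.0111965128209
scene 67 [0.4922 0.0781 0.0262] 173.96255150544653
scene 71 [ 0.6661 -0.0513  0.0265] 293.2847005315286
scene 83 [0.7411 0.0503 0.0268] 353.3164663180656
scene 75 [0.6914 0.1635 0.0262] 52.58235328557274
scene 79 [0.568  0.1791 0.0267] 112.80225051147168
```

View pics/s2c.png

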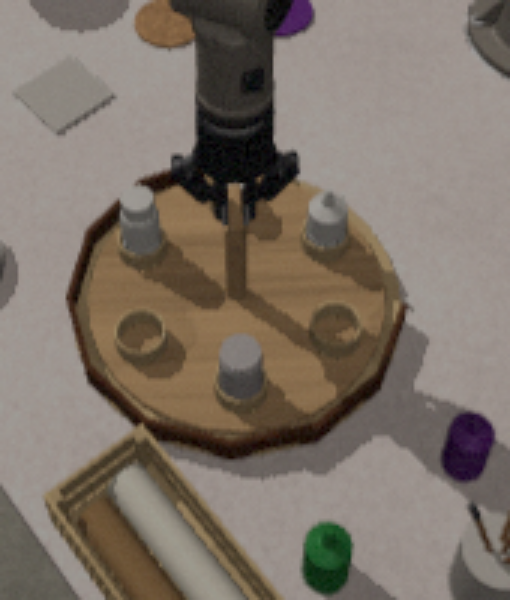

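The scene picture shows the nozzle bottle standing in its cup at the gap, crop (325,220), about 0.5° off the gap's middle. I'll release, rise and move over it.

Call:
{"api": "jog_arm", "payload": {"deltas": [[[0.5,0,0,0,0],[0.5,0,0,0,0],[0.6,-30,0,0,0],[1,-40,0,0,0],[1,0,-36,21,0],[1,0,-36,21,0],[1,0,-36,21,0],[1,0,0,0,0],[1,0,0,0,0]]]}}

```text
time_s: 7.15
tool_pos: [0.4921, 0.0761, 0.2379]
orientation: [1.677, 0.82, -1.643]
force: [-0.4, -0.4, 0.5]
finger_gap: 0.0856
```

```bash
python3 -c "
from h import *
c,f,im,d=snap('wrist','w3'); snap('scene','s3')
P,C=cloud('w3','wrist'); Ps,_=cloud('s3','scene')
for n,Q in [('w',P),('s',Ps)]:
    k=np.hypot(Q[:,0]-.492,Q[:,1]-.079)<.045
    for a,b in [(.055,.088),(.1,.113),(.113,.14),(.045,.055)]:
        B=Q[k&(Q[:,2]>a)&(Q[:,2]<b)]
        if len(B)>15: print(n,a,b,len(B),circ(B).round(4),B.mean(0).round(4))
    print('zmax',np.sort(Q[k][:,2])[-5:])
st([.492,.079,.066])
"
```

```text
w 0.055 0.088 182 [0.4944 0.0785 0.0227] [0.5058 0.0942 0.0726]
w 0.1 0.113 818 [103.4484 217.5244 240.5846] [0.4953 0.0797 0.1029]
w 0.113 0.14 163 [33.6926 40.2811 52.1359] [0.4956 0.0801 0.1223]
w 0.045 0.055 450 [0.494  0.078  0.0269] [0.5033 0.0914 0.0508]
zmax [0.3333884  0.33342007 0.33344018 0.33354244 0.33371029]
s 0.055 0.088 76 [0.4928 0.0788 0.0222] [0.5043 0.0906 0.0715]
s 0.1 0.113 53 [0.5126 0.1016 0.027 ] [0.4966 0.0811 0.1032]
s 0.045 0.055 61 [0.4929 0.0785 0.0265] [0.5031 0.0902 0.0503]
zmax [0.63553475 0.63584705 0.63614759 0.63626298 0.63743071]
t 7.25 pos [0.4921 0.0764 0.2376] yaw_y -36.72 tilt 1.21 F [0.4 1.1 0.3] gap 0.0856 q [ 0.4   0.15 -0.7   1.88  0.12  1.13 -0.99]
delta tool mm [171.5  -4.8  -0.2]
```

View pics/w3.png

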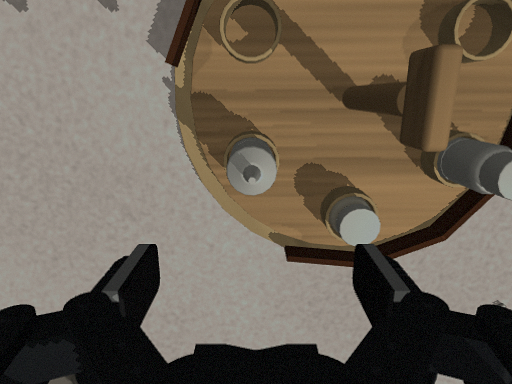

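Call:
{"api": "jog_arm", "payload": {"deltas": [[[1,40,-3,-1,0],[1,40,0,0,0],[1,40,0,0,0],[1,30,0,0,0],[1,0,0,0,0],[1,0,0,0,0]]]}}

```text
time_s: 8.0
tool_pos: [0.502, 0.0791, 0.0846]
orientation: [1.686, 0.821, -1.64]
force: [0.2, -0.4, 1.0]
finger_gap: 0.0858
```

```bash
python3 -c "
from h import *
st([.494,.0785,.066])"
```

```text
t 8.0 pos [0.502  0.0791 0.0846] yaw_y -36.95 tilt 1.52 F [ 0.2 -0.4  1. ] gap 0.0858 q [ 0.31  0.36 -0.65  2.03  0.31  0.82 -1.17]
delta tool mm [18.3 -6.4  5.6]
```

Call:
{"api": "jog_arm", "payload": {"deltas": [[[1,0,-6,5,0],[1,0,0,0,0],[1,18,0,0,0],[1,0,0,0,0]]]}}

```text
time_s: 8.5
tool_pos: [0.4967, 0.0788, 0.0684]
orientation: [1.691, 0.817, -1.635]
force: [-0.5, 0.2, -0.2]
finger_gap: 0.0854
```

```bash
python3 -c "
from h import *
s,M=st([.494,.0785,.066]); print(M.round(3))"
```

```text
t 8.5 pos [0.4967 0.0788 0.0684] yaw_y -36.99 tilt 1.87 F [-0.5  0.2 -0.2] gap 0.0854 q [ 0.3   0.37 -0.64  2.06  0.33  0.78 -1.19]
delta tool mm [ 2.3 -2.   1.9]
[[ 0.033  0.798 -0.601]
 [ 0.002 -0.602 -0.799]
 [-0.999  0.025 -0.021]]
```

Call:
{"api": "jog_arm", "payload": {"deltas": [[[1,1,-2,2,0],[0.4,0,0,0,0],[0,0,0,0,0],[0,0,0,0,0],[0,0,0,0,0],[0,0,0,0,0]]], "grip_force": 30}}

```text
time_s: 9.25
tool_pos: [0.4939, 0.0787, 0.0673]
orientation: [1.691, 0.818, -1.634]
force: [-0.3, 0.3, 0.4]
finger_gap: 0.0445
```

```bash
python3 -c "
from h import *
st([.494,.0785,.066])"
```

```text
t 9.25 pos [0.4939 0.0787 0.0673] yaw_y -36.98 tilt 1.89 F [-0.3  0.3  0.4] gap 0.0445 q [ 0.3   0.37 -0.64  2.06  0.33  0.77 -1.19]
delta tool mm [1.3 0.1 0.1]
```

Call:
{"api": "jog_arm", "payload": {"deltas": [[[0,-10,0,0,0],[0,-15,0,0,0],[0,-20,0,0,0],[0,-30,1,0,0],[0,-40,1,0,0],[0,-30,0,0,0],[0,0,0,0,0]]]}}

```text
time_s: 10.12
tool_pos: [0.4905, 0.0777, 0.2218]
orientation: [1.692, 0.817, -1.63]
force: [-1.1, 0.2, -1.8]
finger_gap: 0.0444
```

```bash
python3 -c "
from h import *
st([.401,-.354,.2])
snap('scene','s4'); a=cv2.imread('pics/s4.png')[100:350,150:400]; cv2.imwrite('pics/s4c.png',cv2.resize(a,None,fx=2.4,fy=2.4))"
```

```text
t 10.12 pos [0.4905 0.0777 0.2218] yaw_y -36.9 tilt 2.08 F [-1.1  0.2 -1.8] gap 0.0444 q [ 0.41  0.15 -0.72  1.92  0.12  1.08 -1.  ]
delta tool mm [ 17.7 186.9 399.5]
```

View pics/s4c.png

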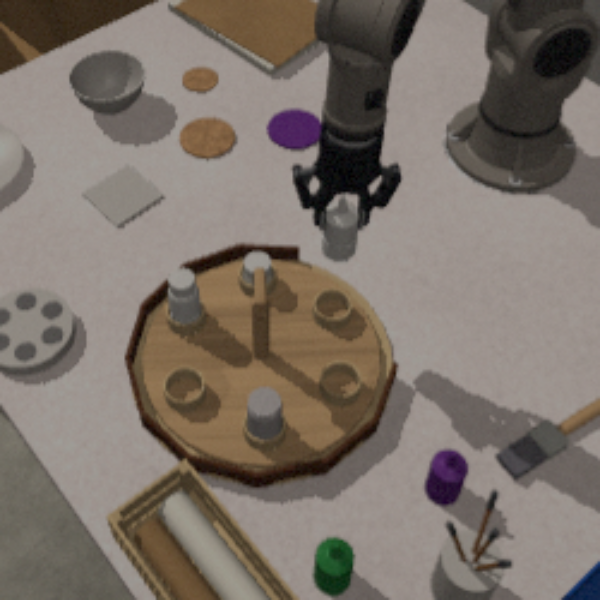

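The bottle is held clear of the cup, at crop (340,230). I'll carry it to the coaster.

Call:
{"api": "jog_arm", "payload": {"deltas": [[[0,0,10,22,0],[0,0,19,40,0],[0,0,19,40,0],[0,0,19,40,0],[0,0,19,40,0],[0,0,19,40,0],[0,0,19,40,0],[0,0,19,40,0],[0,0,19,40,0],[0,0,14,30,0],[0,0,6,12,0],[0,0,0,0,0]]]}}

```text
time_s: 11.68
tool_pos: [0.393, -0.3461, 0.1999]
orientation: [1.677, 0.849, -1.65]
force: [-0.4, 0.8, -1.4]
finger_gap: 0.0446
```

```bash
python3 -c "
from h import *
s,M=st([.401,-.354,.1]);print(M.round(3))
for n in ['scene','wrist']: snap(n,n+'5')
P,C=cloud('scene5','scene')
k=(np.hypot(P[:,0]-s['tool_pos'][0],P[:,1]-s['tool_pos'][1])<.04)&(P[:,2]<.225)&(P[:,2]>.05)
B=P[k]; print(len(B),np.percentile(B[:,2],[0,1,2,5,10]).round(4))
for a,b in [(.17,.19),(.185,.2),(.19,.215)]:
  Q=B[(B[:,2]>a)&(B[:,2]<b)]; print(a,len(Q),circ(Q).round(4) if len(Q)>10 else '')
"
```

```text
t 11.68 pos [ 0.393  -0.3461  0.1999] yaw_y -36.48 tilt 1.04 F [-0.4  0.8 -1.4] gap 0.0446 q [ 0.96  0.22 -0.36  1.86  0.07  1.08 -0.06]
delta tool mm [99.8 11.4  3.4]
[[ 0.008  0.804 -0.594]
 [ 0.016 -0.595 -0.804]
 [-1.    -0.003 -0.018]]
178 [0.1563 0.1577 0.1581 0.1609 0.1653]
0.17 46 [ 0.3919 -0.3455  0.0218]
0.185 31 [ 0.3928 -0.3448  0.0215]
0.19 70 [ 0.3901 -0.3494  0.0261]
```

View pics/wrist5.png

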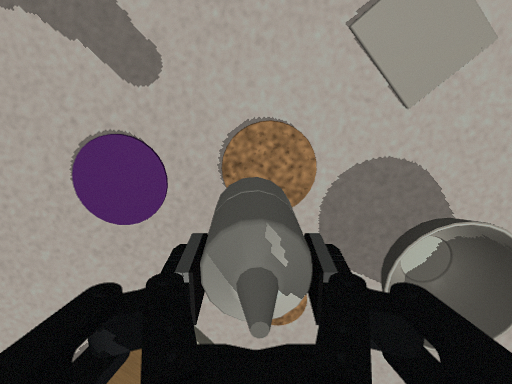

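View pics/scene5.png

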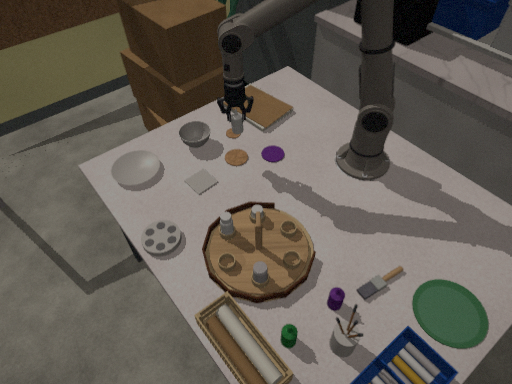

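Call:
{"api": "jog_arm", "payload": {"deltas": [[[0,20,12,4,0],[0,40,0,0,0],[0,40,0,0,0],[0,25,0,0,0],[0,10,0,0,0],[0,0,0,0,0]]]}}

```text
time_s: 12.52
tool_pos: [0.4094, -0.3439, 0.0645]
orientation: [1.669, 0.859, -1.632]
force: [0.6, -0.1, -0.3]
finger_gap: 0.0443
```

```bash
python3 -c "
from h import *
s,M=st([.401,-.354,.05])
c,f,im,d=snap('wrist','w6')
hsv=cv2.cvtColor(im,cv2.COLOR_RGB2HSV); M=((hsv[...,0]>5)&(hsv[...,0]<20)&(hsv[...,1]>90)).astype(np.uint8)
k,l,stt,ce=cv2.connectedComponentsWithStats(M)
for j in range(1,k):
  if stt[j,4]>500:
    print(stt[j],ce[j]); 
"
```

```text
t 12.53 pos [ 0.4094 -0.3439  0.0645] yaw_y -35.43 tilt 1.25 F [ 0.6 -0.1 -0.3] gap 0.0443 q [ 0.91  0.4  -0.34  1.97  0.15  0.8  -0.13]
delta tool mm [14.3 -1.  13.4]
[ 182  152  150   92 5993] [258.4687135  192.04989154]
```

View pics/w6.png

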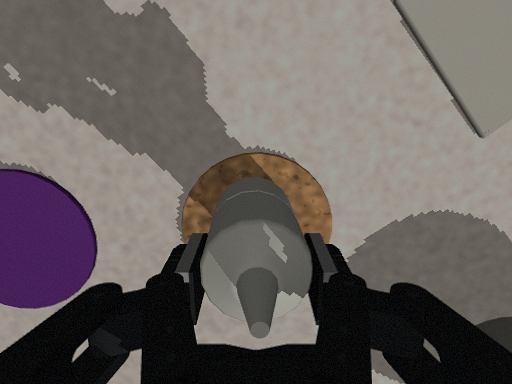

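Call:
{"api": "jog_arm", "payload": {"deltas": [[[0,0,-1,13,0],[0,0,0,0,0],[0,0,0,0,0]]]}}

```text
time_s: 12.95
tool_pos: [0.4022, -0.3567, 0.0676]
orientation: [1.67, 0.851, -1.629]
force: [-0.5, -0.4, -1.8]
finger_gap: 0.0452
```

```bash
python3 -c "
from h import *
s,M=st([.401,-.354,.05])
c,f,im,d=snap('wrist','w7')
hsv=cv2.cvtColor(im,cv2.COLOR_RGB2HSV); M=((hsv[...,0]>5)&(hsv[...,0]<20)&(hsv[...,1]>90)).astype(np.uint8)
k,l,stt,ce=cv2.connectedComponentsWithStats(M); j=1+stt[1:,4].argmax(); m=l==j
# topmost pixel per column, and its outer boundary
pts=[(u,np.nonzero(m[:,u])[0][0]) for u in range(512) if m[:,u].sum()>2]
W=np.array([onz(c,f,float(a),float(b),.006) for a,b in pts]); q=circ(W); print(q)
from scipy.optimize import least_squares
print(least_squares(lambda p:np.hypot(W[:,0]-p[0],W[:,1]-p[1])-.05,q[:2],loss='soft_l1',f_scale=.002).x)
"
```

```text
t 12.95 pos [ 0.4022 -0.3567  0.0676] yaw_y -35.49 tilt 1.28 F [-0.5 -0.4 -1.8] gap 0.0452 q [ 0.94  0.4  -0.34  1.96  0.15  0.8  -0.1 ]
delta tool mm [17.6 -2.7 -1.1]
[ 0.40279098 -0.35689704  0.04921881]
[ 0.40226533 -0.35764345]
```

Call:
{"api": "jog_arm", "payload": {"deltas": [[[0,8,0,0,0],[0,5,0,1,0],[0,0,0,0,0]]]}}

```text
time_s: 13.38
tool_pos: [0.4017, -0.3574, 0.0536]
orientation: [1.67, 0.852, -1.629]
force: [0.2, -0.3, -1.4]
finger_gap: 0.0447
```

```bash
python3 -c "
from h import *
st([.4023,-.3565,.05])
P,C=[x for x in [None]] or (0,0) if 0 else (0,0)
snap('scene','s8'); P,C=cloud('s8','scene')
k=(np.hypot(P[:,0]-.402,P[:,1]+.357)<.035)&(P[:,2]<.09)&(P[:,2]>.012); print(np.percentile(P[k][:,2],[0,2,5,10]).round(4))
a=cv2.imread('pics/s8.png')[100:200,190:300]; cv2.imwrite('pics/s8c.png',cv2.resize(a,None,fx=5,fy=5,interpolation=cv2.INTER_CUBIC))"
```

```text
t 13.38 pos [ 0.4017 -0.3574  0.0536] yaw_y -35.49 tilt 1.26 F [ 0.2 -0.3 -1.4] gap 0.0447 q [ 0.93  0.42 -0.33  1.97  0.16  0.77 -0.11]
delta tool mm [ 3.6 -0.  -1. ]
[0.0122 0.0137 0.0159 0.0203]
```

View pics/s8c.png

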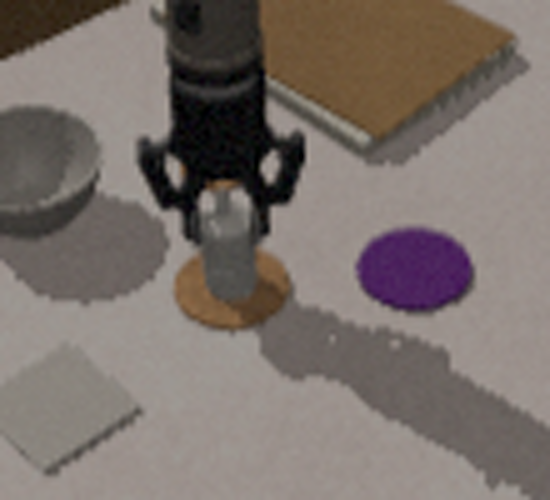

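Centred over the coaster with about 4 mm left. I'll lower in 2 mm steps and watch the force.

Call:
{"api": "jog_arm", "payload": {"deltas": [[[0,2,0,0,0],[0,0,0,0,0]]]}}

```text
time_s: 13.68
tool_pos: [0.4022, -0.3574, 0.0518]
orientation: [1.67, 0.851, -1.628]
force: [0.2, 0.1, -1.7]
finger_gap: 0.0445
```

Call:
{"api": "jog_arm", "payload": {"deltas": [[[0,2,0,0,0],[0,0,0,0,0]]]}}

```text
time_s: 13.92
tool_pos: [0.4027, -0.3577, 0.052]
orientation: [1.669, 0.85, -1.629]
force: [-0.4, -0.6, -0.9]
finger_gap: 0.0444
```

Call:
{"api": "jog_arm", "payload": {"deltas": [[[0,2,0,0,0],[0,0,0,0,0]]]}}

```text
time_s: 14.18
tool_pos: [0.403, -0.358, 0.0518]
orientation: [1.669, 0.849, -1.629]
force: [0.2, 1.1, -1.2]
finger_gap: 0.0444
```

Call:
{"api": "jog_arm", "payload": {"deltas": [[[0,2,0,0,0],[0,0,0,0,0]]]}}

```text
time_s: 14.42
tool_pos: [0.4032, -0.3582, 0.0517]
orientation: [1.668, 0.849, -1.63]
force: [0.2, 0.1, -1.7]
finger_gap: 0.0446
```

Call:
{"api": "jog_arm", "payload": {"deltas": [[[0,4,0,0,0],[0,0,0,0,0]]]}}

```text
time_s: 14.68
tool_pos: [0.4028, -0.3583, 0.0511]
orientation: [1.667, 0.85, -1.633]
force: [0.3, 0.2, -1.1]
finger_gap: 0.0447
```

```bash
python3 -c "
from h import *
st([.4023,-.3565,.05])
for i in range(2): snap('scene','s9%d'%i); st()"
```

```text
t 14.68 pos [ 0.4028 -0.3583  0.0511] yaw_y -35.54 tilt 1.05 F [ 0.3  0.2 -1.1] gap 0.0447 q [ 0.93  0.42 -0.33  1.97  0.17  0.77 -0.12]
delta tool mm [ 1.1 -1.4 -1.1]
t 14.72 pos [ 0.4029 -0.3583  0.0509] yaw_y -35.54 tilt 1.06 F [-0.8 -0.5 -0.4] gap 0.0443 q [ 0.93  0.42 -0.33  1.97  0.17  0.77 -0.11]
t 14.78 pos [ 0.4029 -0.3584  0.0508] yaw_y -35.54 tilt 1.06 F [0.2 0.3 4.8] gap 0.0444 q [ 0.93  0.43 -0.33  1.97  0.17  0.77 -0.11]
```

Call:
{"api": "jog_arm", "payload": {"deltas": [[[0,3,0,0,0]]]}}

```text
time_s: 14.9
tool_pos: [0.403, -0.3585, 0.0505]
orientation: [1.666, 0.85, -1.635]
force: [-9.7, 7.6, 42.8]
finger_gap: 0.0442
```

```bash
python3 -c "
from h import *
st([.4023,-.3565,.05])
for i in range(2): snap('scene','s10%d'%i); st()"
```

```text
t 14.9 pos [ 0.403  -0.3585  0.0505] yaw_y -35.57 tilt 0.98 F [-9.7  7.6 42.8] gap 0.0442 q [ 0.92  0.43 -0.33  1.97  0.17  0.77 -0.12]
delta tool mm [ 0.5 -1.8 -1.2]
t 14.95 pos [ 0.403  -0.3585  0.0506] yaw_y -35.56 tilt 0.97 F [-8.   5.2 27.2] gap 0.0448 q [ 0.92  0.43 -0.33  1.97  0.17  0.77 -0.12]
t 15.0 pos [ 0.403  -0.3585  0.0506] yaw_y -35.56 tilt 0.98 F [-6.5  5.6 28.2] gap 0.0446 q [ 0.92  0.43 -0.33  1.97  0.17  0.77 -0.12]
```

Firm contact, so it is down. I'll ease the load, open slowly and retreat straight up.

Call:
{"api": "jog_arm", "payload": {"deltas": [[[0,0,0,0,0],[0.7,0,0,0,0],[0.8,0,0,0,0],[0.9,0,0,0,0],[0.9,0,0,0,0]]], "grip_force": 20}}

```text
time_s: 15.62
tool_pos: [0.4027, -0.3582, 0.0491]
orientation: [1.666, 0.851, -1.635]
force: [0.2, 0.6, 0.0]
finger_gap: 0.0765
```

```bash
python3 -c "
from h import *
st()
snap('wrist','w11');snap('scene','s11')
a=cv2.imread('pics/s11.png')[100:200,190:300]; b=cv2.resize(a,None,fx=4,fy=4,interpolation=cv2.INTER_CUBIC);w=cv2.resize(cv2.imread('pics/w11.png'),(350,400)); cv2.imwrite('pics/m11.png',np.hstack([b,w]))"
```

```text
t 15.62 pos [ 0.4027 -0.3582  0.0491] yaw_y -35.56 tilt 0.99 F [0.2 0.6 0. ] gap 0.0765 q [ 0.92  0.43 -0.33  1.97  0.17  0.77 -0.12]
```

View pics/m11.png

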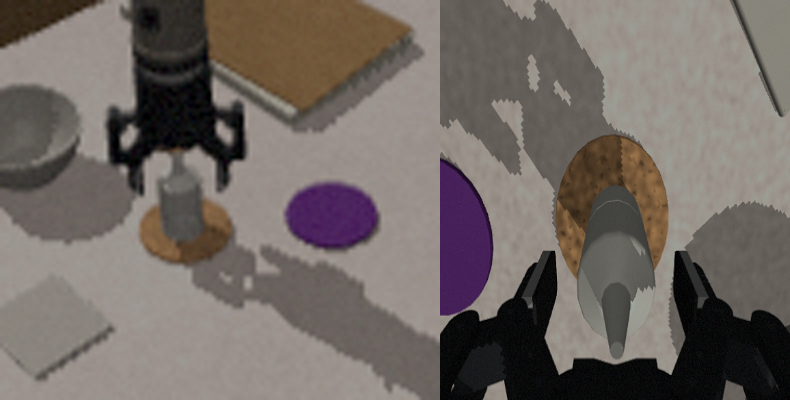

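The bottle stands freely between the open fingers. I'll retreat upwards.

Call:
{"api": "jog_arm", "payload": {"deltas": [[[1,-15,0,0,0],[1,-25,0,0,0],[1,-35,0,0,0],[1,-40,0,0,0],[1,-40,0,0,0],[1,0,0,-50,0],[1,0,0,-50,0],[1,0,0,-50,0],[1,0,0,0,0],[1,0,0,0,0]]]}}

```text
time_s: 16.98
tool_pos: [0.4919, -0.2364, 0.223]
orientation: [1.67, 0.836, -1.627]
force: [-0.2, -0.3, -0.0]
finger_gap: 0.0855
```

```bash
python3 -c "
from h import *
st()
for n in ['scene','top']:
  snap(n,n+'12'); P,C=cloud(n+'12',n)
  k=np.hypot(P[:,0]-.402,P[:,1]+.357)<.06
  for a,b in [(.018,.045),(.045,.072)]:
    Q=P[k&(P[:,2]>a)&(P[:,2]<b)]; print(n,a,len(Q),circ(Q).round(4) if len(Q)>10 else '')
  Q=P[k&(P[:,2]>.085)&(P[:,2]<.12)]; print('top',Q.mean(0),Q[:,2].max())
a=cv2.imread('pics/scene12.png')[100:200,190:300]; b=cv2.resize(a,None,fx=4,fy=4,interpolation=cv2.INTER_CUBIC);w=cv2.imread('pics/top12.png')[180:270,290:370];w=cv2.resize(w,(355,400)); cv2.imwrite('pics/m12.png',np.hstack([b,w]))"
```

```text
t 16.98 pos [ 0.4919 -0.2364  0.223 ] yaw_y -35.71 tilt 1.46 F [-0.2 -0.3 -0. ] gap 0.0855 q [ 0.76  0.23 -0.45  1.8   0.1   1.11 -0.34]
scene 0.018 52 [ 0.4018 -0.3598  0.0229]
scene 0.045 49 [ 0.4022 -0.3586  0.0224]
top [ 0.40841174 -0.35446302  0.09273265] 0.112796521751241
top 0.018 0 
top 0.045 0 
top [ 0.39903093 -0.35996725  0.09645015] 0.11365639080331813
```

View pics/m12.png

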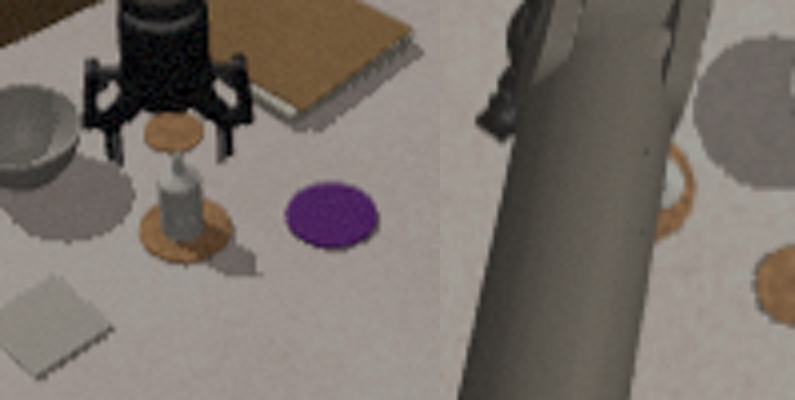

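The bottle stands upright at (0.402, −0.359). That is about 2–5 mm from the coaster's centre, depending on which estimate of the centre is used. The arm is clear and nothing is touching.

```bash
python3 -c "
from h import *
print(r.sign_off())"
```

```text
the job is handed in; nothing more can be done
None
```

The nozzle bottle is standing upright on the larger cork coaster, and I handed the job in at about 17 s of the 58 s allowed. No verdict came back.

- **Turning the caddy:** I gripped the knob bar and turned it about 61° counter-clockwise. The bottle, still in its cup, stopped within about 0.5° of the middle of the rail's gap. I then let go of the bar.
- **Moving the bottle:** I lifted the bottle out of its cup, carried it to the coaster, lowered it until it touched, opened the gripper and backed away.
- **Last checks:** The scene camera puts the bottle at about (0.402, −0.359) m. The wrist camera puts the coaster's centre at about (0.4025, −0.357), and the fixed cameras at about (0.401, −0.354), so the bottle is roughly 2–5 mm off centre. The bottle is upright, and the arm is clear with a measured force near zero.
- **What was imperfect:**
  - The arm blocked the top camera's view of the bottle at the end, so that camera could not confirm the final position.
  - The 2 mm lowering steps barely registered, so contact came with a brief push of about 43 N through the grip. That is below the 120 N wrist limit. The 40 N limit is for the arm or the gripper's body pressing on something; here only the fingers were holding the bottle.

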